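# Press a filter cassette shut in a two-handled press

## Robot

A 6-joint arm with a two-finger parallel gripper is mounted at the origin on a cart in front of the work surface, level with it; the furniture and walls round the work are solid. World frame = base frame: x ahead of the robot, y to its left, z up, the work surface at z = 0. Lengths are in m, angles in rad, forces in N, time in s.
With the tool pointing down it reaches from about 0.35 to 0.875 m from the base axis. Payload 4.2 kg.
Tool frame: the origin (TCP) lies midway between the tips of the shut fingers; the grasp point (between the pads) lies 19 mm behind it (r.hold_point_z is the distance from the TCP to the grasp point, in m); z points along the fingers, y is the direction in which the jaws open and shut (so a half turn about z gives the same grasp; the last joint's range is limited). The gripper opens to 85 mm and grips with 20 to 120 N. Pads are 22 mm wide; open, the fingers measure 114 mm over their backs; the gripper's body (76 mm by 85 mm) begins 54 mm behind the grasp point. The pads swing forward as they close: fully open they stand 13 mm farther back than shut.
Start: joints at [-0.873, 0.385, 0.008, 0, -1.194, -0.259], TCP at [0.266, -0.566, 0.231] pointing down, gripper open.
Joint ranges: [-3.14, 3.14], [-1.21, 2.06], [-1.07, 1.41], [-3.16, 2.05], [-2.99, -0.16], [-3.1, 3.1]. Speed limits (rad/s): [2.79, 2.79, 3.14, 3.14, 3.14, 3.14].

## Interface

Orientations are given as [roll, pitch, yaw] about the fixed x, y, z axes, in that order (R = Rz(yaw) Ry(pitch) Rx(roll)).
In Python, from bench import r gives the robot as it stands. The module is installed in compiled form; this text tells all that it offers.
- The arm moves only by the tool carry_out, never from a script. Its argument "moves" is a list of rows, each a list of 7 numbers: the shift along the tool's x, y, z in m, then the turn, a rotation vector about the tool's x, y, z in rad, then the closure, from -1 (fully open) to 1 (shut). A call has 1 to 10 rows; each row is the pose to reach, as a shift and turn from the pose commanded when the call began, along the tool's axes at that moment; what a row does not reach only later rows make up. A row lasts 1/12 s, in which the tool goes at most 41.7 mm and 7.16 degrees, less where a joint would pass 70% of its speed; a pose out of reach is approached as far as the arm can. A call with a gripper value outside its range is refused whole. The fingers move at their own pace and stop on an object; "newtons" is the grip in N (left out, the last holds). Time passes only in rows, so rows that repeat a pose let the fingers close. It gives the time, the measured TCP pose, the force and the opening at its end, in the units of the state.
- r.observe(): the state, without advancing time (a new reading comes with each control period).
- r.camera(name): name is "scene" or "top" or "wrist"; returns (picture, depth): 420x560x3 uint8, red, green, blue; 420x560 float32, m along the optical axis (not along the pixel's ray), 0 where there is no reading.
- r.get_calibration(name): a dict with "mtx" (3x3 intrinsics, pixels), "rvec" (rotation vector, rad) and "tvec" (3), from world to camera coordinates, as OpenCV has them; the wrist camera has in their place "tool_from_camera" (4x4, takes a point from camera to tool coordinates, whose origin is the TCP and whose axes are the flange's). Camera axes: x right, y down, z forward; pixel columns grow to the right and rows downward; lengths in m; the calibration is good to about 2 mm. A picture is of the moment at which its call begins: read the wrist's pose just before it. get_calibration takes no time and is no camera call.
- r.close_job(): hands the job in, once; it reports no verdict.
Trained networks look in the newest picture that a camera, given by its name, has taken for a name from the list of things; names that differ only in an ending like _2 or _b are one class to them, and where a whole thing is asked for, a point or a joint stands for the part that bears it (a point fixed in the world has none). Each returns a list of dicts, best first, with "p" (0 to 1); they miss things now and then, are a little off and sometimes report something else, mostly with a low value. They report only what shows in the picture. A call takes as long as a camera call.
- r.cut_out(camera, target): "region" (420x560 bool, what is visible of it) and "extent" ([centre column, centre row, width, height] in pixels, round what is visible of it).
The state is a dict: "time_s": time; "qpos": joint angles; "joint_vel": joint speeds; "tau": joint torques, N m; "tcp_pos": TCP position; "orientation": TCP orientation; "ft_force": force on the tool from outside, world axes, zero at the start; "ft_torque": the same for the moment, N m; "gripper_width": opening from 0.0 (shut) to 1.0 (fully open).
Only numpy, scipy, OpenCV 4.12 (cv2) and the standard library are available. Lean on these libraries where they do the work, as an engineer would, in place of code of your own. Each camera call takes 0.05 s, during which the arm holds its last target. There are 200 camera calls.

## Task

Stand the open filter cassette in the nest of the two-handled press, blue cap towards the press's left-hand handle, and let go of it. Then squeeze the two red handle grips together slowly: feel the resistance peak and give as the clips snap over, and follow on gently until the cap just bottoms out fully home; never bear on hard, which would crack the cassette. Let go, leaving the closed cassette standing in the nest and the things around undisturbed.

Things in the scene. Friction and masses are not known exactly. Their poses are not given: they have to be found in the camera images.
- tag (a point): Grip point of the orange upright tag on the loose filter cassette: tag 22 mm along the cassette's x, 10 mm thick along its y; its top is 18 mm above this point, the discs' rims 26 mm below. In the cassette's frame at (0, -7, 82) mm. Axes as the cassette's: z up, y from the white half to the blue cap.
- cassette_foot (a point): Middle of the underside of the cassette's white foot block, 36 (x) x 40 (y) x 14 (z) mm; axes as the cassette's.
- cassette: The cassette, 100 mm high, 60 to 130 g; origin as cassette_foot. On the foot stand a white disc (base half) and a blue disc (cap), both 40 mm in diameter, common axis level along y, 36 mm above the underside. White outer face at y = -15 mm, blue outer face at y = +15 mm open, +10 mm home. More than 23 N from the press cracks it.
- cap (a joint): How far the blue cap is pushed towards the white half, m: 0 open, 0.005 fully home. Two side clips resist: the cap hardly moves until the force on it reaches about 16 N, then they give: it falls to nearly nothing over the rest of the way, until the cap meets the white half and the force rises again steeply. The cap does not snap home by itself from half-way.
- nest (a point): Middle of the nest floor, 12 mm above the bench, of the press screwed to the bench. x points from the grips to the hinges, y to the left-hand handle, z up. Two rails along y, 13 mm high, 40.4 mm apart in x, hold the foot; end stops 58 mm apart in y, so it can slide in y. The cassette belongs here with its axes along these, foot middle on this point, before the handles are closed.
- handle_left_grip (a point): Middle of the left-hand (+y) red upright grip post, 12 mm in diameter, reaching from 28 to 100 mm above the bench; this point is at 75 mm. 60 mm to -x of the nest middle, about 28 mm to +y when open. 140 mm from its upright hinge; the pressing buttons are 80 mm from the hinge, so they move 0.57 times as far as the grips and press 1.75 times as hard.
- handle_right_grip (a point): The same on the right-hand (-y) post. The handles are geared together and move alike: pinch both posts from outside to close them, 68 mm over the posts when fully open, about 28 to 50 mm when the cap snaps. The handle arms are 11 mm bars 48 mm above the bench, up to 45 mm either side of the nest.
- handle_left (a joint): Angle of the left handle, rad: 0 fully open, grows as it closes, to 0.19 at most. A light spring (1.5 to 2.8 N at each grip) reopens it. Its steel button sits on a set screw whose reach differs by up to 10 mm from case to case and is not reported: the angle at which the cap snaps must be felt. When open its tip is at least 19 mm from the nest middle in y, 36 mm above the nest floor.
- handle_right (a joint): Angle of the right handle, as the left.
- anvil: Brass pressing button (dome of 10 mm radius, this is its centre) of the right-hand handle; bears on the white half. When open its tip is 19.5 mm from the nest middle in y.
- moisture_tin: Bystander: small round metal tin, 60 x 26 mm high, origin under its centre.
- dropper_bottle: Bystander: small white dropper bottle with red top, 29 x 89 mm high, origin under its centre.
- petri_dish: Bystander: round dish with dark contents, 69 x 15 mm high, origin under its centre.

How it is judged:
On the way, in this order (a step that is already met when the one before it is completed fails the run):
1. the cassette, still open, stands let go in the nest, its blue cap to the left-hand handle (z of cassette_foot in the frame of nest below 0.003 m and horizontal distance between cassette_foot and nest below 0.016 m and y of tag in the frame of nest below 0.001 m and angle between the y axis of cassette and the y axis of nest, either way round below 0.15 rad and angle between cassette's own z axis and vertical below 0.06 rad and value of joint cap below 0.0015 m and contact force between the fingers and cassette below 0.1 N), for 0.2 s.
2. the press bears on the cassette in the nest (contact force between anvil and cassette above 6 N and value of joint cap below 0.0035 m and z of cassette_foot in the frame of nest below 0.004 m).
3. the cap is home (value of joint cap above 0.0042 m), for 0.2 s.
At the end, for the whole second after the job is handed in: The blue cap is home (joint at least 4.2 of 5 mm); the cassette stands upright (within 0.06 rad) at rest on the nest floor between the rails, within 16 mm of the nest middle and square to it (0.15 rad) (value of joint cap above 0.0042 m and z of cassette_foot in the frame of nest below 0.003 m and horizontal distance between cassette_foot and nest below 0.016 m and angle between the y axis of cassette and the y axis of nest, either way round below 0.15 rad and angle between cassette's own z axis and vertical below 0.06 rad and linear speed of cassette below 0.01 m/s); the robot touches nothing.
It fails at once if the cassette is pressed with more than 23 N (cracked) (contact force between anvil and cassette above 23 N).
It fails at once if a bystander is moved by more than 20 mm (distance of any of moisture_tin, dropper_bottle, petri_dish from where it was at the start of the episode above 0.02 m).
It also fails if it takes over 69 s, if anything falls off the work surface, if the arm or the gripper's body presses on something with over 40 N, if the wrist force passes 120 N, or if a joint passes its speed limit or range.

## Working session

There is one attempt and no reset: what is moved stays moved. The work goes in short steps, Python scripts to look and compute and a tool call to move; the robot and the scene stay as the last step left them, time stands still between calls to the robot, and variables do not carry over. Pictures are saved under pics/ and viewed, about 8 in all and at most 12, crops included, and the job is handed in when it is done.

Besides the shell and the picture viewer there is one more tool, called after "Request:" as name(argument=value, ...), one argument or row to a line, values as JSON. carry_out: Moves the arm, as the interface text tells. Its arguments: {"type":"object","properties":{"moves":{"type":"array","items":{"type":"array","items":{"type":"number"}}},"newtons":{"type":"number"}},"required":["moves"]}

```bash
mkdir -p pics; cat > h.py <<'E'
from bench import r
import numpy as np, cv2
from scipy.spatial.transform import Rotation as R
def pts(cam,depth,mask):
    c=r.get_calibration(cam); v,u=np.nonzero(mask&(depth>0)); z=depth[v,u]
    K=np.array(c["mtx"]); p=np.stack([(u-K[0,2])/K[0,0]*z,(v-K[1,2])/K[1,1]*z,z],1)
    if cam=="wrist":
        T=np.array(c["tool_from_camera"]); p=p@T[:3,:3].T+T[:3,3]
        s=r.observe(); return p@R.from_euler('xyz',s["orientation"]).as_matrix().T+s["tcp_pos"]
    M=cv2.Rodrigues(np.array(c["rvec"]))[0]; return (p-np.array(c["tvec"]).ravel())@M
def save(n,im): cv2.imwrite(f"pics/{n}.png",im[:,:,::-1])
E
python3 - <<'E'
from h import *
print({k:np.round(v,3) for k,v in r.observe().items()}, r.hold_point_z)
a={}
for c in("top","scene"):
    im,d=r.camera(c); a[c]=im; 
    for t in ("tag","cassette","cassette_foot","handle_left_grip","handle_right_grip","anvil"):
        for o in r.cut_out(c,t)[:2]:
            P=pts(c,d,o["region"])
            if len(P): print(c,t,round(o["p"],2),np.round(o["extent"]),np.round(np.median(P,0),3),np.round(P.min(0),3),np.round(P.max(0),3))
    np.savez(f"{c}.npz",im=im,d=d)
save("a",np.vstack([a["top"],a["scene"]])[:, :].repeat(1,0)) if 0 else [save(c,a[c]) for c in a]
E
```

```text
{'time_s': np.float64(0.0), 'qpos': array([-8.730e-01,  3.860e-01,  7.000e-03, -1.000e-03, -1.194e+00,
       -2.590e-01]), 'joint_vel': array([-0.001, -0.002,  0.001, -0.   ,  0.   ,  0.001]), 'tau': array([ 1.0000e-03, -3.9229e+01,  1.8840e+01,  4.1860e+00, -5.0000e-03,
       -0.0000e+00]), 'tcp_pos': array([ 0.265, -0.565,  0.23 ]), 'orientation': array([ 3.139, -0.   , -2.703]), 'ft_force': array([-0.019, -0.251,  0.385]), 'ft_torque': array([ 0.012,  0.025, -0.   ]), 'gripper_width': np.float64(0.998)} 0.0187
top tag 0.85 [218. 269.  24.  22.] [0.434 0.2   0.051] [ 0.416  0.181 -0.004] [0.462 0.232 0.109]
top cassette 0.82 [218. 267.  23.  25.] [0.435 0.199 0.048] [ 0.411  0.18  -0.004] [0.465 0.232 0.109]
top cassette_foot 0.78 [218. 267.  25.  23.] [0.436 0.198 0.051] [ 0.416  0.181 -0.   ] [0.463 0.222 0.109]
top handle_left_grip 0.82 [326. 231.  25.  64.] [ 0.514 -0.045  0.055] [ 0.442 -0.083  0.001] [ 0.597 -0.026  0.107]
top handle_left_grip 0.28 [350. 231.  18.  67.] [ 0.502 -0.113  0.055] [ 0.44  -0.13  -0.002] [ 0.593 -0.087  0.107]
top handle_right_grip 0.88 [347. 232
[... 253 characters left out ...]
6 -0.011 -0.006] [0.536 0.284 0.3  ]
scene cassette 0.7 [227. 228.  15.  34.] [0.431 0.194 0.038] [ 0.136 -0.007 -0.006] [0.528 0.275 0.292]
scene cassette_foot 0.65 [227. 229.  20.  36.] [0.431 0.194 0.039] [ 0.412  0.179 -0.006] [0.544 0.275 0.103]
scene handle_left_grip 0.8 [318. 236.  30.  29.] [ 0.509 -0.051  0.05 ] [ 0.441 -0.084 -0.005] [0.67  0.004 0.1  ]
scene handle_right_grip 0.77 [336. 242.  26.  39.] [ 0.491 -0.111  0.052] [ 0.436 -0.134  0.028] [ 0.587 -0.087  0.1  ]
scene handle_right_grip 0.57 [219. 226.   0.  -1.] [0.436 0.218 0.049] [0.436 0.218 0.049] [0.436 0.218 0.049]
scene anvil 0.5 [322. 234.  31.  33.] [ 0.504 -0.051  0.051] [ 0.441 -0.084 -0.003] [0.669 0.006 0.1  ]
```

```bash
python3 - <<'E'
from h import *
t=np.load("top.npz")["im"];s=np.load("scene.npz")["im"]
a=cv2.resize(t[170:320,120:390],None,fx=2.9,fy=2.9,interpolation=2)[:,:783];print(a.shape)
save("top1",a)
save("sc1",cv2.resize(s[180:300,180:400],None,fx=3.6,fy=3.6,interpolation=2))
d=np.load("top.npz")["d"]; full=np.ones_like(d,bool)
P=pts("top",d,full); C=t.reshape(-1,3)[ (d>0).ravel()].astype(int)
hsv=cv2.cvtColor(t,cv2.COLOR_RGB2HSV).reshape(-1,3)[(d>0).ravel()]
for n,lo,hi in(("posts",.085,.115),):
    for (x0,x1,y0,y1) in((.4,.65,-.2,.03),(.38,.5,.12,.28)):
        m=(P[:,2]>lo)&(P[:,2]<hi)&(P[:,0]>x0)&(P[:,0]<x1)&(P[:,1]>y0)&(P[:,1]<y1)
        for p,h in zip(P[m],hsv[m]): print(np.round(p,3),h)
E
```

```text
(435, 783, 3)
[ 0.453 -0.046  0.097] [173  53  86]
[ 0.453 -0.048  0.104] [178 102  90]
[ 0.453 -0.05   0.106] [179 115  93]
[ 0.453 -0.053  0.1  ] [ 0 86 95]
[ 0.451 -0.044  0.094] [176  56  78]
[ 0.45  -0.046  0.106] [179 132  91]
[ 0.451 -0.048  0.097] [  0 193  98]
[ 0.45  -0.052  0.104] [  0 166 100]
[ 0.45  -0.102  0.102] [177  89  80]
[ 0.45  -0.105  0.096] [178 138  89]
[ 0.449 -0.107  0.102] [179 143  93]
[ 0.45  -0.109  0.099] [ 0 92 97]
[ 0.448 -0.043  0.105] [178 124  76]
[ 0.449 -0.046  0.097] [  1 197  93]
[ 0.448 -0.048  0.103] [  1 233 103]
[ 0.449 -0.051  0.099] [  2 250 106]
[ 0.448 -0.052  0.107] [  1 204 106]
[ 0.448 -0.055  0.102] [  2 120 102]
[ 0.448 -0.1    0.098] [  0 117  72]
[ 0.448 -0.103  0.094] [  0 196  86]
[ 0.448 -0.105  0.099] [  1 234  98]
[ 0.447 -0.106  0.102] [  1 208 103]
[ 0.447 -0.109  0.101] [  1 173 102]
[ 0.446 -0.044  0.1  ] [  1 175  73]
[ 0.446 -0.046  0.102] [  2 236  93]
[ 0.446 -0.048  0.101] [  0 241 107]
[ 0.446 -0.05   0.101] [  0 216 112]
[ 0.446 -0.052  0.103] [  0 180 109]
[ 0.445 -0.1    0.101] [178 215  71]
[ 0.445 -0.102  0.1
[... 1720 characters left out ...]
0.109] [ 14 255 135]
[0.433 0.193 0.104] [ 13 255 127]
[0.434 0.192 0.091] [ 14 255 114]
[0.431 0.204 0.101] [169 112  93]
[0.431 0.202 0.101] [ 11 203 122]
[0.431 0.2   0.099] [ 14 255 133]
[0.431 0.198 0.101] [ 14 255 135]
[0.431 0.196 0.1  ] [ 14 255 132]
[0.431 0.194 0.093] [ 13 255 120]
[0.429 0.207 0.1  ] [127 103  92]
[0.429 0.204 0.105] [  3 125 106]
[0.429 0.203 0.098] [ 13 225 129]
[0.429 0.201 0.097] [ 14 255 136]
[0.429 0.198 0.1  ] [ 14 255 135]
[0.428 0.195 0.102] [ 14 255 126]
[0.426 0.204 0.101] [  5  89 112]
[0.427 0.203 0.097] [ 10 156 132]
[0.426 0.2   0.103] [ 12 197 137]
[0.427 0.197 0.089] [ 14 255 117]
[0.424 0.2   0.098] [ 11 108 139]
[0.425 0.199 0.092] [ 11 143 128]
```

View pics/top1.png

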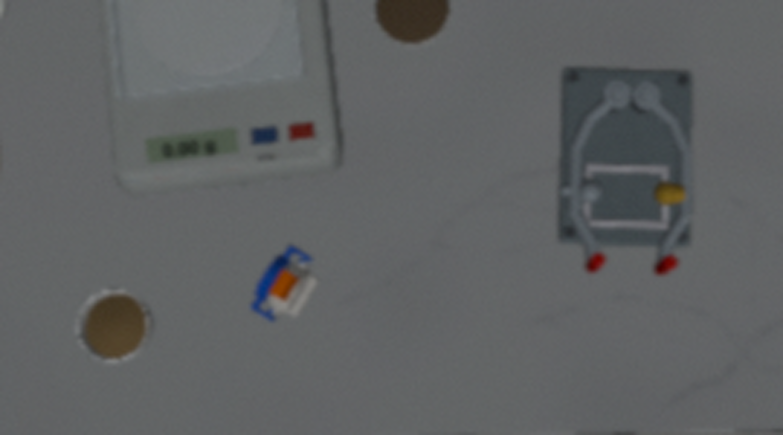

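View pics/sc1.png

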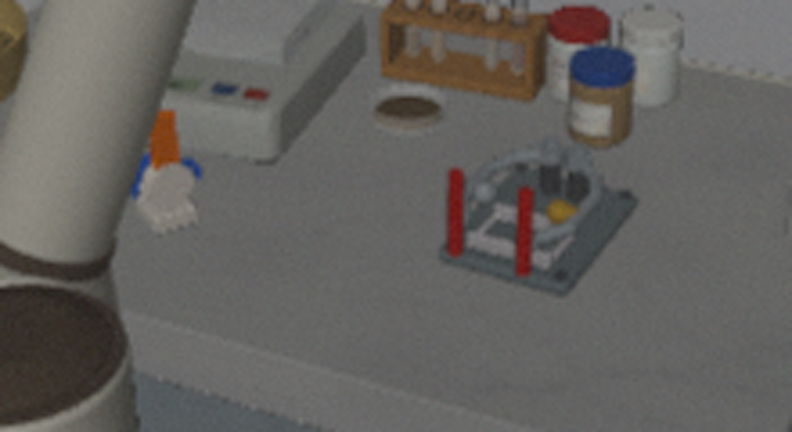

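```bash
cat >> h.py <<'E'
def go(xyz,yaw):
    s=r.observe(); Ro=R.from_euler('xyz',s["orientation"]); Rt=R.from_euler('xyz',[np.pi,0,yaw])
    d=Ro.inv().apply(np.array(xyz)-s["tcp_pos"]); w=(Ro.inv()*Rt).as_rotvec()
    print("row",np.round(d,4),np.round(w,3),"rows>=",np.linalg.norm(d)/.0417,np.degrees(np.linalg.norm(w))/7.16)
E
python3 - <<'E'
from h import *
c=r.get_calibration("wrist");print(np.round(c["tool_from_camera"],3),np.array(c["mtx"]).round())
go([.48,-.077,.28],np.pi)
E
```

```text
[[-0.    -0.953 -0.302  0.079]
 [ 1.    -0.     0.001  0.   ]
 [-0.001 -0.302  0.953 -0.143]
 [ 0.     0.     0.     1.   ]] [[293.   0. 275.]
 [  0. 293. 215.]
 [  0.   0.   1.]]
row [-0.4018  0.3513 -0.0487] [ 0.    -0.     0.439] rows>= 12.852366556789251 3.5116590671657115
```

Request:
carry_out(
  moves=[
    [-0.031, 0.027, -0.004, 0, 0, 0.04, -1],
    [-0.062, 0.054, -0.008, 0, 0, 0.08, -1],
    [-0.093, 0.081, -0.012, 0, 0, 0.12, -1],
    [-0.124, 0.108, -0.016, 0, 0, 0.16, -1],
    [-0.155, 0.135, -0.02, 0, 0, 0.2, -1],
    [-0.186, 0.162, -0.024, 0, 0, 0.24, -1],
    [-0.217, 0.189, -0.028, 0, 0, 0.28, -1],
    [-0.248, 0.216, -0.032, 0, 0, 0.32, -1],
    [-0.279, 0.243, -0.036, 0, 0, 0.36, -1],
    [-0.31, 0.27, -0.04, 0, 0, 0.4, -1],
  ],
)

```text
time_s: 1.53
tcp_pos: [0.4318, -0.1877, 0.272]
orientation: [-3.141, 0.001, -3.105]
ft_force: [0.5, -0.7, -1.1]
gripper_width: 0.997
```

Request:
carry_out(
  moves=[
    [-0.03, 0.026, -0.003, 0, 0, 0.02, -1],
    [-0.06, 0.052, -0.006, 0, 0, 0.039, -1],
    [-0.092, 0.081, -0.009, 0, 0, 0.039, -1],
    [-0.092, 0.081, -0.009, 0, 0, 0.039, -1],
    [-0.092, 0.081, -0.009, 0, 0, 0.039, -1],
    [-0.092, 0.081, -0.009, 0, 0, 0.039, -1],
  ],
)

```text
time_s: 2.03
tcp_pos: [0.52, -0.1049, 0.28]
orientation: [-3.142, -0.001, -3.141]
ft_force: [-0.2, -0.2, -0.6]
gripper_width: 0.998
```

```bash
python3 - <<'E'
from h import *
s=r.observe();print(s["time_s"],s["tcp_pos"],s["orientation"],s["ft_force"])
im,d=r.camera("wrist"); np.savez("w1.npz",im=im,d=d); save("w1",cv2.resize(im,(800,600)))
P=pts("wrist",d,np.ones_like(d,bool)); hs=cv2.cvtColor(im,cv2.COLOR_RGB2HSV).reshape(-1,3)[(d>0).ravel()]
b=P[:,2][np.abs(P[:,2])<.01];print("bench z",np.median(b))
red=((hs[:,0]<6)|(hs[:,0]>174))&(hs[:,1]>150)&(P[:,2]>.085)&(P[:,2]<.12)&(abs(P[:,0]-.446)<.03)
for m in(red&(P[:,1]>-.077),red&(P[:,1]<-.077)): print("post",m.sum(),P[m].mean(0).round(4),P[m].min(0).round(4),P[m].max(0).round(4))
br=(hs[:,0]>15)&(hs[:,0]<32)&(hs[:,1]>150)&(abs(P[:,0]-.5)<.05)&(abs(P[:,1]+.1)<.06); print("brass",br.sum(),P[br].mean(0),P[br].min(0),P[br].max(0))
E
```

```text
2.0333 [ 0.52000045 -0.10493009  0.27998579] [-3.14156576e+00 -9.84736541e-04 -3.14113442e+00] [-0.22717874 -0.24367215 -0.63178893]
bench z 0.00027566254612326757
post 115 [ 0.4468 -0.0506  0.0988] [ 0.442  -0.0555  0.086 ] [ 0.4523 -0.0446  0.1021]
post 90 [ 0.4436 -0.1055  0.1001] [ 0.4389 -0.1103  0.0984] [ 0.449  -0.1008  0.1022]
brass 197 [ 0.50164655 -0.11289614  0.05559232] [ 0.49384372 -0.12393096  0.05003096] [ 0.50974595 -0.10115354  0.05978713]
```

View pics/w1.png

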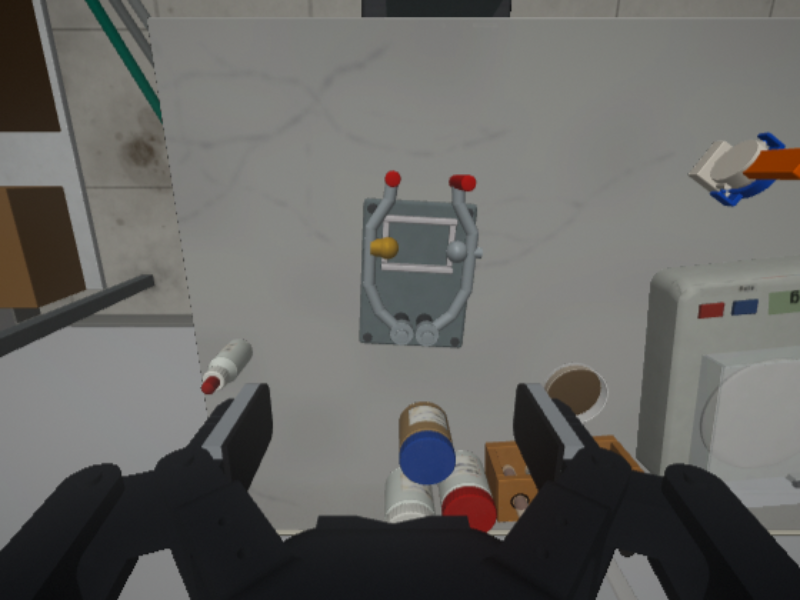

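```bash
python3 - <<'E'
from h import *
f=np.load("w1.npz");im,d=f["im"],f["d"]
P=pts("wrist",d,np.ones_like(d,bool)); g=im.reshape(-1,3)[(d>0).ravel()].astype(int)
m=(abs(P[:,2]-.0245)<.004)&(g.min(1)>140)&(np.hypot(P[:,0]-.505,P[:,1]+.08)<.05)
Q=P[m];print(len(Q),Q[:,2].mean())
rc=cv2.minAreaRect((Q[:,:2]*1000).astype(np.float32));print(rc)
for s in(-1,1):
    q=Q[(s*(Q[:,0]-.504+.053*(Q[:,1]+.08))>.018)&(abs(Q[:,1]+.081)<.025)];k=np.polyfit(q[:,1],q[:,0],1);print(s,len(q),k,np.polyval(k,-.081))
for s in(-1,1):
    q=Q[(s*(Q[:,1]+.081)>.026)&(abs(Q[:,0]-.505)<.016)];print("stop",s,len(q),q.mean(0) if len(q) else 0)
# plate
m=(abs(P[:,2]-.006)<.012)&(np.hypot(P[:,0]-.52,P[:,1]+.08)<.1)&(g.max(1)<125)&(g.max(1)>60)
print(cv2.minAreaRect((P[m][:,:2]*1000).astype(np.float32)),m.sum())
go([.40,.17,.27],2.63)
E
```

```text
325 0.025109011118629655
((504.181396484375, -80.91578674316406), (67.94719696044922, 50.739723205566406), 86.92692565917969)
-1 123 [0.05102097 0.48499048] 0.4808577787381488
1 116 [0.05428869 0.53156457] 0.5271671872712717
stop -1 0 0
stop 1 0 0
((529.977294921875, -76.89517974853516), (122.93086242675781, 180.28504943847656), 86.68882751464844) 4640
row [0.1198 0.2754 0.0102] [-0.    -0.001  0.511] rows>= 7.206230942860788 4.089423479888425
```

Request:
carry_out(
  moves=[
    [0.015, 0.037, 0.005, 0, 0, 0.07, -1],
    [0.03, 0.074, 0.01, 0, 0, 0.14, -1],
    [0.045, 0.111, 0.015, 0, 0, 0.21, -1],
    [0.06, 0.148, 0.02, 0, 0, 0.28, -1],
    [0.075, 0.185, 0.025, 0, 0, 0.35, -1],
    [0.085, 0.222, 0.03, 0, 0, 0.42, -1],
    [0.09, 0.259, 0.035, 0, 0, 0.51, -1],
    [0.09, 0.295, 0.04, 0, 0, 0.51, -1],
    [0.09, 0.295, 0.04, 0, 0, 0.51, -1],
    [0.09, 0.295, 0.04, 0, 0, 0.51, -1],
  ],
)

```text
time_s: 2.92
tcp_pos: [0.4298, 0.19, 0.2402]
orientation: [-3.141, -0.0, 2.633]
ft_force: [0.5, -0.4, -0.2]
gripper_width: 1.0
```

```bash
python3 - <<'E'
from h import *
s=r.observe();print(s["time_s"],s["tcp_pos"],s["orientation"],s["ft_force"],s["qpos"].round(2))
im,d=r.camera("wrist"); np.savez("w2.npz",im=im,d=d); save("w2",cv2.resize(im,(800,600)))
P=pts("wrist",d,np.ones_like(d,bool)); hs=cv2.cvtColor(im,cv2.COLOR_RGB2HSV).reshape(-1,3)[(d>0).ravel()].astype(int)
near=np.hypot(P[:,0]-.435,P[:,1]-.197)<.05
m=near&(hs[:,0]>5)&(hs[:,0]<20)&(hs[:,1]>150)&(P[:,2]>.095)
print("tag",m.sum(),P[m].mean(0),np.median(P[m][:,2]),cv2.minAreaRect((P[m][:,:2]*1000).astype(np.float32)))
w=near&(hs[:,1]<60)&(hs[:,2]>130)&(P[:,2]>.008)&(P[:,2]<.018); print("foot",w.sum(),P[w].min(0),P[w].max(0), cv2.minAreaRect((P[w][:,:2]*1000).astype(np.float32)) if w.sum()>3 else 0)
E
```

```text
2.9167 [0.42981987 0.19000144 0.2401517 ] [-3.14093825e+00 -1.91516096e-04  2.63286087e+00] [ 0.52717406 -0.4048715  -0.22422059] [ 0.76  0.11 -0.34  0.   -1.12 -2.84]
tag 215 [0.43258935 0.19761262 0.10006186] 0.1001669351072815 ((433.1346130371094, 197.37652587890625), (9.77889347076416, 21.864017486572266), 56.56550216674805)
foot 162 [0.41159705 0.17857415 0.00812564] [0.44330537 0.22899498 0.01625183] ((436.6136169433594, 203.14999389648438), (39.5744514465332, 35.94329071044922), 57.237037658691406)
```

View pics/w2.png

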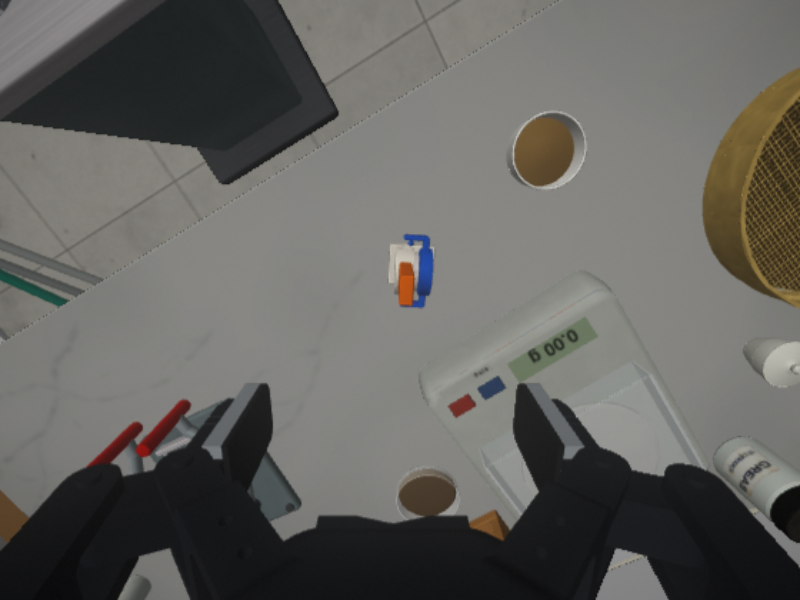

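```bash
python3 - <<'E'
from h import *
f=np.load("w2.npz");d=f["d"]
P=pts("wrist",d,np.ones_like(d,bool))
l=R.from_euler('z',.58).apply(P-[.4329,.1975,0])
m=(abs(l[:,1])<.075)&(abs(l[:,0])<.05)&(P[:,2]<.15)
out=m&((abs(l[:,1]+0)>.03)|(abs(l[:,0])>.03)); print(m.sum(),np.sort(P[out][:,2])[-5:])
go([.4329,.1975,.063],np.pi-.58)
E
```

```text
8418 [0.04101268 0.04103399 0.04112927 0.04122854 0.04193691]
row [0.0015 0.0088 0.1774] [-0.   -0.    0.07] rows>= 4.2586014253735245 0.5584239628451532
```

Clear below 42 mm nearby. Descend and grip.

Request:
carry_out(
  moves=[
    [0.0015, 0.0088, 0.03, 0, 0, 0.07, -1],
    [0.0015, 0.0088, 0.065, 0, 0, 0.07, -1],
    [0.0015, 0.0088, 0.1, 0, 0, 0.07, -1],
    [0.0015, 0.0088, 0.13, 0, 0, 0.07, -1],
    [0.0015, 0.0088, 0.155, 0, 0, 0.07, -1],
    [0.0015, 0.0088, 0.177, 0, 0, 0.07, -1],
    [0.0015, 0.0088, 0.177, 0, 0, 0.07, -1],
    [0.0015, 0.0088, 0.177, 0, 0, 0.07, -1],
  ],
)

```text
time_s: 3.63
tcp_pos: [0.4334, 0.1965, 0.0632]
orientation: [-3.139, -0.0, 2.559]
ft_force: [0.4, 0.1, 0.3]
gripper_width: 1.002
```

Request:
carry_out(
  moves=[
    [0, 0, 0, 0, 0, 0, 1],
    [0, 0, 0, 0, 0, 0, 1],
    [0, 0, 0, 0, 0, 0, 1],
    [0, 0, 0, 0, 0, 0, 1],
    [0, 0, 0, 0, 0, 0, 1],
    [0, 0, 0, 0, 0, 0, 1],
    [0, 0, 0, 0, 0, 0, 1],
    [0, 0, 0, 0, 0, 0, 1],
    [0, 0, 0, 0, 0, 0, 1],
    [0, 0, 0, 0, 0, 0, 1],
  ],
  newtons=30,
)

```text
time_s: 4.47
tcp_pos: [0.4335, 0.1985, 0.0637]
orientation: [3.141, 0.0, 2.562]
ft_force: [-1.4, 1.2, 5.3]
gripper_width: 0.111
```

Request:
carry_out(
  moves=[
    [0, 0, 0, 0, 0, 0, 1],
    [0, 0, -0.02, 0, 0, 0, 1],
    [0, 0, -0.05, 0, 0, 0, 1],
    [0, 0, -0.08, 0, 0, 0, 1],
    [0, 0, -0.1, 0, 0, 0, 1],
    [0, 0, -0.1, 0, 0, 0, 1],
    [0, 0, -0.1, 0, 0, 0, 1],
  ],
)

```text
time_s: 5.05
tcp_pos: [0.4332, 0.1985, 0.1636]
orientation: [3.14, -0.0, 2.561]
ft_force: [-0.1, -0.4, -1.5]
gripper_width: 0.107
```

```bash
python3 - <<'E'
from h import *
s=r.observe();print(s["time_s"],s["gripper_width"])
n=np.array([.5041,-.081]);y=-.0535
ty=np.array([-np.sin(y),np.cos(y)])
t=n-.007*ty; print("tag target",t)
go([t[0],t[1],.163],np.pi+y)
E
```

```text
5.05 0.10746641789173886
tag target [ 0.50372568 -0.08798998]
row [-2.161e-01 -2.009e-01  2.000e-04] [ 0.002  0.    -0.527] rows>= 7.07496979061243 4.218282926201071
```

Request:
carry_out(
  moves=[
    [-0.012, -0.01, -0.02, 0, 0, -0.03, 1],
    [-0.036, -0.033, -0.03, 0, 0, -0.1, 1],
    [-0.062, -0.058, -0.03, 0, 0, -0.18, 1],
    [-0.09, -0.084, -0.03, 0, 0, -0.26, 1],
    [-0.118, -0.11, -0.03, 0, 0, -0.34, 1],
    [-0.145, -0.135, -0.03, 0, 0, -0.42, 1],
    [-0.172, -0.16, -0.03, 0, 0, -0.5, 1],
    [-0.197, -0.183, -0.03, 0, 0, -0.527, 1],
    [-0.212, -0.197, -0.03, 0, 0, -0.527, 1],
    [-0.216, -0.201, -0.03, 0, 0, -0.527, 1],
  ],
)

```text
time_s: 5.88
tcp_pos: [0.5029, -0.091, 0.1906]
orientation: [-3.141, -0.005, 3.084]
ft_force: [-0.3, 0.3, -1.5]
gripper_width: 0.111
```

Request:
carry_out(
  moves=[
    [0, 0, 0, 0, 0, 0, 1],
    [0, 0, 0, 0, 0, 0, 1],
    [0, 0, 0, 0, 0, 0, 1],
    [0, 0, 0, 0, 0, 0, 1],
  ],
)

```text
time_s: 6.22
tcp_pos: [0.5034, -0.0871, 0.193]
orientation: [3.141, -0.001, 3.09]
ft_force: [-0.5, 0.4, -1.3]
gripper_width: 0.11
```

```bash
python3 - <<'E'
from h import *
s=r.observe();print(s["time_s"],s["tcp_pos"],s["orientation"],s["ft_force"])
im,d=r.camera("wrist"); np.savez("w3.npz",im=im,d=d); save("w3",cv2.resize(im[60:340,140:420],(600,600)))
o=r.cut_out("wrist","cassette");print([(x["p"],x["extent"]) for x in o])
c=r.get_calibration("wrist")
P=pts("wrist",d,np.ones_like(d,bool)); g=im.reshape(-1,3)[(d>0).ravel()].astype(int)
l=R.from_euler('z',-np.pi-(-.0535)+np.pi).apply(P-s["tcp_pos"]) # nest-aligned rel TCP
hs=cv2.cvtColor(im,cv2.COLOR_RGB2HSV).reshape(-1,3)[(d>0).ravel()].astype(int)
a=(np.abs(l[:,:2])<.05).all(1)&(l[:,2]<.03)&(l[:,2]>-.09)
f=a&(l[:,2]<-.03)&(hs[:,1]<70)&(g.min(1)>120)
print("white",f.sum(),np.percentile(l[f],[1,50,99],0).round(4))
b=a&(hs[:,0]>105)&(hs[:,0]<130)&(hs[:,1]>120);print("blue",b.sum(),np.percentile(l[b],[1,50,99],0).round(4))
o=a&(hs[:,0]>5)&(hs[:,0]<20)&(hs[:,1]>150);print("tag",o.sum(),np.percentile(l[o],[1,50,99],0).round(4))
E
```

```text
6.2167 [ 0.5034377  -0.08710895  0.19299699] [ 3.14145474e+00 -6.50309830e-04  3.09005531e+00] [-0.50030639  0.40832565 -1.2872749 ]
[(0.76, [284.6, 269.3, 56.5, 134.2]), (0.28, [122.2, 311.8, 52.9, 58.4])]
white 547 [[-0.0217 -0.0128 -0.06  ]
 [-0.0147 -0.0054 -0.0496]
 [ 0.0124  0.0263 -0.0312]]
blue 1219 [[-0.0303 -0.0011 -0.0297]
 [-0.0168  0.0151 -0.0178]
 [ 0.0001  0.0218 -0.0065]]
tag 708 [[-0.0114 -0.0049 -0.0088]
 [-0.0106  0.0001  0.0142]
 [-0.0097  0.0046  0.0295]]
```

View pics/w3.png

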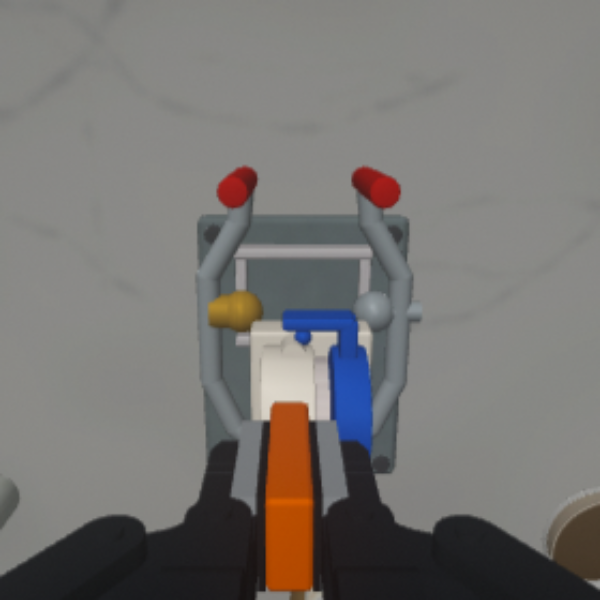

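Request:
carry_out(
  moves=[
    [0, 0, 0.02, 0, 0, 0, 1],
    [0, 0, 0.04, 0, 0, 0, 1],
    [0, 0, 0.06, 0, 0, 0, 1],
    [0, 0, 0.08, 0, 0, 0, 1],
    [0, 0, 0.095, 0, 0, 0, 1],
    [0, 0, 0.099, 0, 0, 0, 1],
    [0, 0, 0.099, 0, 0, 0, 1],
    [0, 0, 0.099, 0, 0, 0, 1],
    [0, 0, 0.099, 0, 0, 0, 1],
  ],
)

```text
time_s: 7.07
tcp_pos: [0.5045, -0.0877, 0.0953]
orientation: [3.141, 0.002, 3.089]
ft_force: [0.1, 1.1, -1.0]
gripper_width: 0.111
```

```bash
python3 - <<'E'
from h import *
s=r.observe();print(s["time_s"],s["tcp_pos"],s["orientation"],s["ft_force"])
im,d=r.camera("wrist"); np.savez("w4.npz",im=im,d=d); save("w4",cv2.resize(im[80:340,150:410],(600,600)))
P=pts("wrist",d,np.ones_like(d,bool)); g=im.reshape(-1,3)[(d>0).ravel()].astype(int)
n=P-[.5041,-.081,.012]; l=R.from_euler('z',.0535).apply(n)
hs=cv2.cvtColor(im,cv2.COLOR_RGB2HSV).reshape(-1,3)[(d>0).ravel()].astype(int)
a=(hs[:,1]<70)&(g.min(1)>110)&(abs(l[:,1])<.03)
r1=a&(abs(l[:,2]-.013)<.004)&(l[:,0]<-.015)&(l[:,0]>-.03)
print("rail front x",r1.sum(),np.percentile(l[r1],[2,50,98],0).round(4))
f=a&(abs(l[:,2]-.03)<.005)&(l[:,0]<-.01)&(l[:,0]>-.03)
print("foot top",f.sum(),np.percentile(l[f],[2,50,98],0).round(4))
b=(hs[:,0]>15)&(hs[:,0]<32)&(hs[:,1]>150)&(abs(l[:,0])<.03)&(abs(l[:,1])<.06);print("brass",np.percentile(l[b],[2,50,98],0).round(4))
E
```

```text
7.0667 [ 0.50450435 -0.08774582  0.09531583] [3.14093829e+00 2.12339621e-03 3.08875856e+00] [ 0.06348499  1.12127581 -1.01647731]
rail front x 663 [[-0.0249 -0.029   0.0093]
 [-0.0224 -0.0005  0.013 ]
 [-0.0193  0.0287  0.0143]]
foot top 368 [[-0.0174 -0.019   0.026 ]
 [-0.0153  0.0011  0.0334]
 [-0.0103  0.0197  0.0347]]
brass [[-0.0077 -0.0429  0.037 ]
 [-0.0012 -0.0307  0.0435]
 [ 0.007  -0.0204  0.0465]]
```

View pics/w4.png

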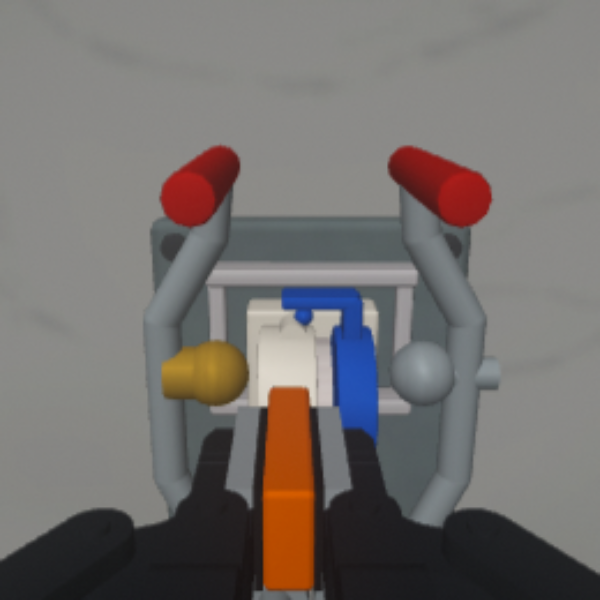

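Request:
carry_out(
  moves=[
    [0.0003, 0, 0.003, 0, 0, 0, 1],
    [0.0003, 0, 0.006, 0, 0, 0, 1],
    [0.0003, 0, 0.009, 0, 0, 0, 1],
    [0.0003, 0, 0.012, 0, 0, 0, 1],
    [0.0003, 0, 0.014, 0, 0, 0, 1],
    [0.0003, 0, 0.016, 0, 0, 0, 1],
    [0.0003, 0, 0.016, 0, 0, 0, 1],
  ],
)

```text
time_s: 7.7
tcp_pos: [0.5033, -0.0883, 0.0778]
orientation: [-3.141, -0.001, 3.088]
ft_force: [-0.3, -0.0, -1.8]
gripper_width: 0.117
```

Request:
carry_out(
  moves=[
    [0, 0, 0.0008, 0, 0, 0, 1],
    [0, 0, 0.0016, 0, 0, 0, 1],
    [0, 0, 0.0024, 0, 0, 0, 1],
    [0, 0, 0.0024, 0, 0, 0, 1],
    [0, 0, 0.0024, 0, 0, 0, 1],
  ],
)

```text
time_s: 8.12
tcp_pos: [0.5035, -0.0882, 0.0759]
orientation: [3.142, 0.0, 3.088]
ft_force: [0.4, 0.2, -1.8]
gripper_width: 0.113
```

Request:
carry_out(
  moves=[
    [0, 0, 0.0006, 0, 0, 0, 1],
    [0, 0, 0.0006, 0, 0, 0, 1],
    [0, 0, 0.0006, 0, 0, 0, 1],
  ],
)

```text
time_s: 8.37
tcp_pos: [0.5039, -0.0882, 0.0757]
orientation: [-3.142, 0.001, 3.089]
ft_force: [-0.3, -0.7, 2.1]
gripper_width: 0.111
```

Request:
carry_out(
  moves=[
    [0, 0, 0, 0, 0, 0, 0.5],
    [0, 0, 0, 0, 0, 0, 0.3],
    [0, 0, 0, 0, 0, 0, 0.3],
    [0, 0, 0, 0, 0, 0, 0.3],
    [0, 0, 0, 0, 0, 0, 0.3],
    [0, 0, 0, 0, 0, 0, 0.3],
  ],
)

```text
time_s: 8.87
tcp_pos: [0.5034, -0.0882, 0.0752]
orientation: [-3.142, -0.0, 3.088]
ft_force: [-0.4, 0.6, -0.4]
gripper_width: 0.35
```

Request:
carry_out(
  moves=[
    [0, 0, -0.015, 0, 0, 0, 0.3],
    [0, 0, -0.04, 0, 0, 0, 0.3],
    [0, 0, -0.075, 0, 0, 0, 0],
    [0, 0, -0.11, 0, 0, 0, -1],
    [0, 0, -0.13, 0, 0, 0, -1],
    [0, 0, -0.13, 0, 0, 0, -1],
    [0, 0, -0.13, 0, 0, 0, -1],
    [0, 0, -0.13, 0, 0, 0, -1],
  ],
)

```text
time_s: 9.53
tcp_pos: [0.5027, -0.0882, 0.2044]
orientation: [3.141, -0.002, 3.088]
ft_force: [-0.4, 0.1, -0.3]
gripper_width: 1.001
```

```bash
python3 - <<'E'
from h import *
s=r.observe();print(s["time_s"],s["tcp_pos"],s["orientation"],s["ft_force"])
im,d=r.camera("wrist"); np.savez("w5.npz",im=im,d=d); save("w5",cv2.resize(im[80:360,140:420],(600,600)))
P=pts("wrist",d,np.ones_like(d,bool))
l=R.from_euler('z',.0535).apply(P-[.5041,-.081,.012])
hs=cv2.cvtColor(im,cv2.COLOR_RGB2HSV).reshape(-1,3)[(d>0).ravel()].astype(int)
o=(hs[:,0]>5)&(hs[:,0]<20)&(hs[:,1]>150)&(l[:,2]>.092)&(np.abs(l[:,:2])<.04).all(1);print("tag",o.sum(),P[o].mean(0),l[o].mean(0),cv2.minAreaRect((l[o][:,:2]*1000).astype(np.float32)))
red=((hs[:,0]<6)|(hs[:,0]>174))&(hs[:,1]>150)&(P[:,2]>.094)&(l[:,0]<-.04)&(l[:,0]>-.08)
for sg in(1,-1):
    m=red&(sg*l[:,1]>0); print("post",m.sum(),P[m].mean(0),cv2.minEnclosingCircle((P[m][:,:2]*1000).astype(np.float32)))
E
```

```text
9.5333 [ 0.50266718 -0.08815543  0.20443582] [ 3.14131722e+00 -1.69452860e-03  3.08801318e+00] [-0.39624483  0.14151328 -0.29764553]
tag 313 [ 0.50209715 -0.08832442  0.11106306] [-0.00160831 -0.00742105  0.09906306] ((-0.7880735397338867, -7.416985988616943), (9.473162651062012, 21.785844802856445), 89.86195373535156)
post 161 [ 0.44656465 -0.04953637  0.09931409] ((446.6025390625, -49.125694274902344), 5.81103515625)
post 155 [ 0.44354208 -0.10484713  0.09950667] ((443.65869140625, -105.01785278320312), 5.646911144256592)
```

View pics/w5.png

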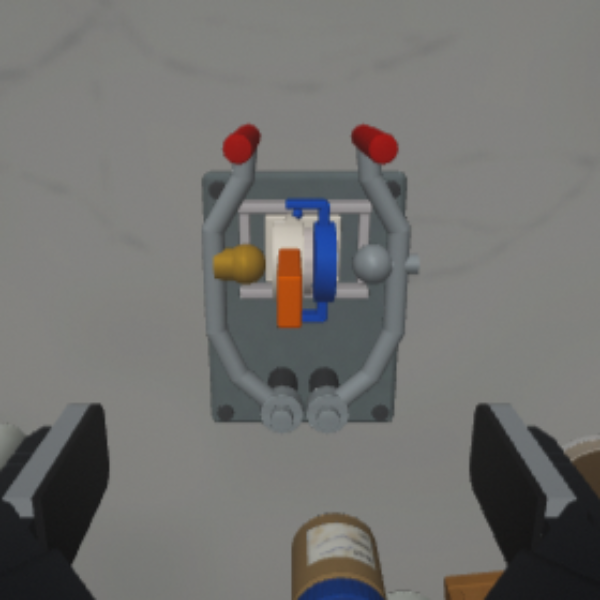

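```bash
python3 - <<'E'
from h import *
go([.4451,-.0771,.056],np.pi-.0535)
E
```

```text
row [0.0575 0.008  0.1481] [-0.    -0.003 -0.   ] rows>= 3.8148439991974374 0.022865460373801785
```

Request:
carry_out(
  moves=[
    [0.03, 0.004, 0, 0, 0, 0, -1],
    [0.058, 0.008, 0, 0, 0, 0, -1],
    [0.058, 0.008, 0.02, 0, 0, 0, -1],
    [0.058, 0.008, 0.045, 0, 0, 0, -1],
    [0.058, 0.008, 0.07, 0, 0, 0, -1],
    [0.058, 0.008, 0.095, 0, 0, 0, -1],
    [0.058, 0.008, 0.12, 0, 0, 0, -1],
    [0.058, 0.008, 0.14, 0, 0, 0, -1],
    [0.058, 0.008, 0.148, 0, 0, 0, -1],
    [0.058, 0.008, 0.148, 0, 0, 0, -1],
  ],
)

```text
time_s: 10.42
tcp_pos: [0.4438, -0.0775, 0.0548]
orientation: [-3.14, -0.007, 3.088]
ft_force: [1.0, -0.6, 1.0]
gripper_width: 1.001
```

Request:
carry_out(
  moves=[
    [0, 0, 0, 0, 0, 0, -0.95],
    [0, 0, 0, 0, 0, 0, -0.9],
    [0, 0, 0, 0, 0, 0, -0.85],
    [0, 0, 0, 0, 0, 0, -0.8],
    [0, 0, 0, 0, 0, 0, -0.75],
    [0, 0, 0, 0, 0, 0, -0.7],
    [0, 0, 0, 0, 0, 0, -0.7],
    [0, 0, 0, 0, 0, 0, -0.7],
  ],
  newtons=20,
)

```text
time_s: 11.08
tcp_pos: [0.4461, -0.0771, 0.0575]
orientation: [3.141, 0.0, 3.088]
ft_force: [-0.5, 0.3, 1.3]
gripper_width: 0.849
```

Request:
carry_out(
  moves=[
    [0, 0, 0, 0, 0, 0, -0.68],
    [0, 0, 0, 0, 0, 0, -0.66],
    [0, 0, 0, 0, 0, 0, -0.64],
    [0, 0, 0, 0, 0, 0, -0.62],
    [0, 0, 0, 0, 0, 0, -0.6],
    [0, 0, 0, 0, 0, 0, -0.58],
    [0, 0, 0, 0, 0, 0, -0.56],
    [0, 0, 0, 0, 0, 0, -0.54],
    [0, 0, 0, 0, 0, 0, -0.54],
    [0, 0, 0, 0, 0, 0, -0.54],
  ],
)

```text
time_s: 11.92
tcp_pos: [0.4461, -0.077, 0.0574]
orientation: [3.141, 0.0, 3.088]
ft_force: [-0.8, 1.9, 2.8]
gripper_width: 0.77
```

Request:
carry_out(
  moves=[
    [0, 0, 0, 0, 0, 0, -0.53],
    [0, 0, 0, 0, 0, 0, -0.52],
    [0, 0, 0, 0, 0, 0, -0.51],
    [0, 0, 0, 0, 0, 0, -0.5],
    [0, 0, 0, 0, 0, 0, -0.49],
    [0, 0, 0, 0, 0, 0, -0.48],
    [0, 0, 0, 0, 0, 0, -0.47],
    [0, 0, 0, 0, 0, 0, -0.46],
    [0, 0, 0, 0, 0, 0, -0.45],
    [0, 0, 0, 0, 0, 0, -0.44],
  ],
)

```text
time_s: 12.75
tcp_pos: [0.4462, -0.0771, 0.0574]
orientation: [3.142, 0.0, 3.088]
ft_force: [-1.2, 3.0, 2.4]
gripper_width: 0.722
```

Request:
carry_out(
  moves=[
    [0, 0, 0, 0, 0, 0, -0.43],
    [0, 0, 0, 0, 0, 0, -0.42],
    [0, 0, 0, 0, 0, 0, -0.41],
    [0, 0, 0, 0, 0, 0, -0.4],
    [0, 0, 0, 0, 0, 0, -0.39],
    [0, 0, 0, 0, 0, 0, -0.38],
    [0, 0, 0, 0, 0, 0, -0.37],
    [0, 0, 0, 0, 0, 0, -0.36],
    [0, 0, 0, 0, 0, 0, -0.36],
    [0, 0, 0, 0, 0, 0, -0.36],
  ],
)

```text
time_s: 13.58
tcp_pos: [0.4461, -0.0771, 0.0574]
orientation: [3.142, 0.0, 3.088]
ft_force: [0.4, 3.1, 3.3]
gripper_width: 0.68
```

```bash
cat > look.py <<'E'
from h import *
import sys
s=r.observe();print(s["time_s"],s["tcp_pos"].round(4),s["ft_force"].round(2),s["ft_torque"].round(3),"w",round(float(s["gripper_width"]),4))
im,d=r.camera("wrist"); np.savez("w6.npz",im=im,d=d); save(sys.argv[1],cv2.resize(im,(800,600)))
P=pts("wrist",d,np.ones_like(d,bool))
l=R.from_euler('z',.0535).apply(P-[.5041,-.081,.012])
hs=cv2.cvtColor(im,cv2.COLOR_RGB2HSV).reshape(-1,3)[(d>0).ravel()].astype(int)
def rep(n,m): print(n,m.sum(),np.percentile(l[m],[2,50,98],0).round(4).tolist() if m.sum()>5 else '')
a=(np.abs(l[:,:2])<.06).all(1)
rep("blue",a&(hs[:,0]>105)&(hs[:,0]<130)&(hs[:,1]>120)&(l[:,2]>.01)&(l[:,2]<.06))
rep("tag",a&(hs[:,0]>5)&(hs[:,0]<16)&(hs[:,1]>150)&(l[:,2]>.06))
rep("brass",a&(hs[:,0]>16)&(hs[:,0]<32)&(hs[:,1]>150)&(l[:,1]<0))
E
python3 look.py w6
```

```text
13.5833 [ 0.4461 -0.0771  0.0574] [0.38 3.09 3.26] [ 1.095 -0.066  0.   ] w 0.68
blue 1271 [[-0.0304, -0.0076, 0.0324], [-0.0188, 0.0075, 0.0418], [-0.0055, 0.0143, 0.0543]]
tag 0 
brass 855 [[-0.0088, -0.0378, 0.034], [-0.0046, -0.0269, 0.0419], [0.0033, -0.0175, 0.0457]]
```

View pics/w6.png

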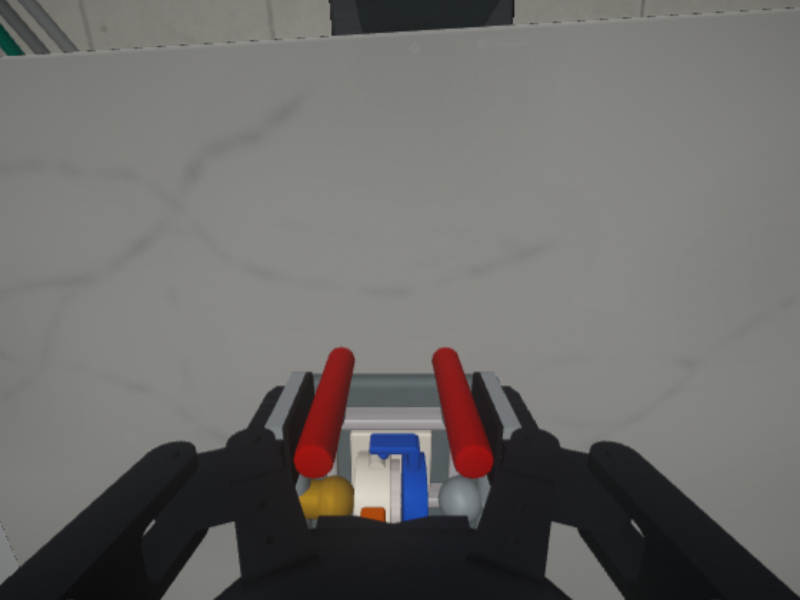

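Request:
carry_out(
  moves=[
    [0, 0.0003, 0, 0, 0, 0, -0.36],
    [0, 0.0006, 0, 0, 0, 0, -0.36],
    [0, 0.001, 0, 0, 0, 0, -0.36],
    [0, 0.001, 0, 0, 0, 0, -0.36],
    [0, 0.001, 0, 0, 0, 0, -0.36],
    [0, 0.001, 0, 0, 0, 0, -0.36],
  ],
)

```text
time_s: 14.13
tcp_pos: [0.446, -0.0765, 0.0573]
orientation: [-3.141, -0.0, 3.088]
ft_force: [1.6, -3.0, 0.7]
gripper_width: 0.679
```

Request:
carry_out(
  moves=[
    [0, 0, 0, 0, 0, 0, -0.355],
    [0, 0, 0, 0, 0, 0, -0.35],
    [0, 0, 0, 0, 0, 0, -0.345],
    [0, 0, 0, 0, 0, 0, -0.34],
    [0, 0, 0, 0, 0, 0, -0.335],
    [0, 0, 0, 0, 0, 0, -0.33],
    [0, 0, 0, 0, 0, 0, -0.325],
    [0, 0, 0, 0, 0, 0, -0.32],
    [0, 0, 0, 0, 0, 0, -0.315],
    [0, 0, 0, 0, 0, 0, -0.31],
  ],
)

```text
time_s: 14.97
tcp_pos: [0.4457, -0.0762, 0.0573]
orientation: [-3.142, -0.001, 3.088]
ft_force: [0.1, -4.3, 2.4]
gripper_width: 0.655
```

Request:
carry_out(
  moves=[
    [0, 0, 0, 0, 0, 0, -0.305],
    [0, 0, 0, 0, 0, 0, -0.3],
    [0, 0, 0, 0, 0, 0, -0.295],
    [0, 0, 0, 0, 0, 0, -0.29],
    [0, 0, 0, 0, 0, 0, -0.285],
    [0, 0, 0, 0, 0, 0, -0.28],
    [0, 0, 0, 0, 0, 0, -0.275],
    [0, 0, 0, 0, 0, 0, -0.27],
    [0, 0, 0, 0, 0, 0, -0.265],
    [0, 0, 0, 0, 0, 0, -0.26],
  ],
)

```text
time_s: 15.8
tcp_pos: [0.4457, -0.0762, 0.0572]
orientation: [-3.142, -0.001, 3.088]
ft_force: [-1.4, -4.3, 3.3]
gripper_width: 0.626
```

```bash
python3 look.py w7
```

```text
15.8 [ 0.4457 -0.0762  0.0572] [-1.43 -4.32  3.34] [-1.228  0.341 -0.042] w 0.6263
blue 1245 [[-0.0303, -0.0067, 0.0327], [-0.0191, 0.0085, 0.0418], [-0.0071, 0.0154, 0.0543]]
tag 1 
brass 786 [[-0.0091, -0.0349, 0.0337], [-0.0053, -0.0252, 0.0419], [0.0022, -0.0163, 0.0459]]
```

Request:
carry_out(
  moves=[
    [0, 0.0003, 0, 0, 0, 0, -0.268],
    [0, 0.0006, 0, 0, 0, 0, -0.276],
    [0, 0.001, 0, 0, 0, 0, -0.284],
    [0, 0.001, 0, 0, 0, 0, -0.284],
    [0, 0.001, 0, 0, 0, 0, -0.284],
  ],
)

```text
time_s: 16.27
tcp_pos: [0.4457, -0.0751, 0.0571]
orientation: [3.142, -0.001, 3.088]
ft_force: [-2.3, -3.0, 1.0]
gripper_width: 0.642
```

Request:
carry_out(
  moves=[
    [0, 0, 0, 0, 0, 0, -0.28],
    [0, 0, 0, 0, 0, 0, -0.275],
    [0, 0, 0, 0, 0, 0, -0.27],
    [0, 0, 0, 0, 0, 0, -0.265],
    [0, 0, 0, 0, 0, 0, -0.26],
    [0, 0, 0, 0, 0, 0, -0.255],
    [0, 0, 0, 0, 0, 0, -0.25],
    [0, 0, 0, 0, 0, 0, -0.245],
    [0, 0, 0, 0, 0, 0, -0.24],
    [0, 0, 0, 0, 0, 0, -0.235],
  ],
)

```text
time_s: 17.1
tcp_pos: [0.4458, -0.0752, 0.0573]
orientation: [-3.141, -0.001, 3.088]
ft_force: [-3.2, -3.9, 2.0]
gripper_width: 0.616
```

Request:
carry_out(
  moves=[
    [0, 0, 0, 0, 0, 0, -0.23],
    [0, 0, 0, 0, 0, 0, -0.225],
    [0, 0, 0, 0, 0, 0, -0.22],
    [0, 0, 0, 0, 0, 0, -0.215],
    [0, 0, 0, 0, 0, 0, -0.21],
    [0, 0, 0, 0, 0, 0, -0.205],
    [0, 0, 0, 0, 0, 0, -0.2],
    [0, 0, 0, 0, 0, 0, -0.195],
    [0, 0, 0, 0, 0, 0, -0.19],
    [0, 0, 0, 0, 0, 0, -0.185],
  ],
)

```text
time_s: 17.93
tcp_pos: [0.4461, -0.0752, 0.0574]
orientation: [-3.142, 0.0, 3.088]
ft_force: [-2.3, -4.0, 2.3]
gripper_width: 0.592
```

Request:
carry_out(
  moves=[
    [0, 0, 0, 0, 0, 0, -0.18],
    [0, 0, 0, 0, 0, 0, -0.175],
    [0, 0, 0, 0, 0, 0, -0.17],
    [0, 0, 0, 0, 0, 0, -0.165],
    [0, 0, 0, 0, 0, 0, -0.16],
    [0, 0, 0, 0, 0, 0, -0.155],
    [0, 0, 0, 0, 0, 0, -0.15],
    [0, 0, 0, 0, 0, 0, -0.15],
  ],
)

```text
time_s: 18.6
tcp_pos: [0.4462, -0.0752, 0.0574]
orientation: [-3.141, 0.0, 3.089]
ft_force: [-1.3, -5.4, 2.6]
gripper_width: 0.578
```

```bash
python3 look.py w8
```

```text
18.6 [ 0.4462 -0.0752  0.0574] [-1.29 -5.42  2.56] [-1.471  0.611 -0.05 ] w 0.5781
blue 1249 [[-0.0305, -0.0048, 0.0329], [-0.0189, 0.0103, 0.042], [-0.0068, 0.0172, 0.0545]]
tag 5 
brass 779 [[-0.0093, -0.0317, 0.034], [-0.0056, -0.0226, 0.042], [0.0021, -0.0143, 0.0461]]
```

View pics/w8.png

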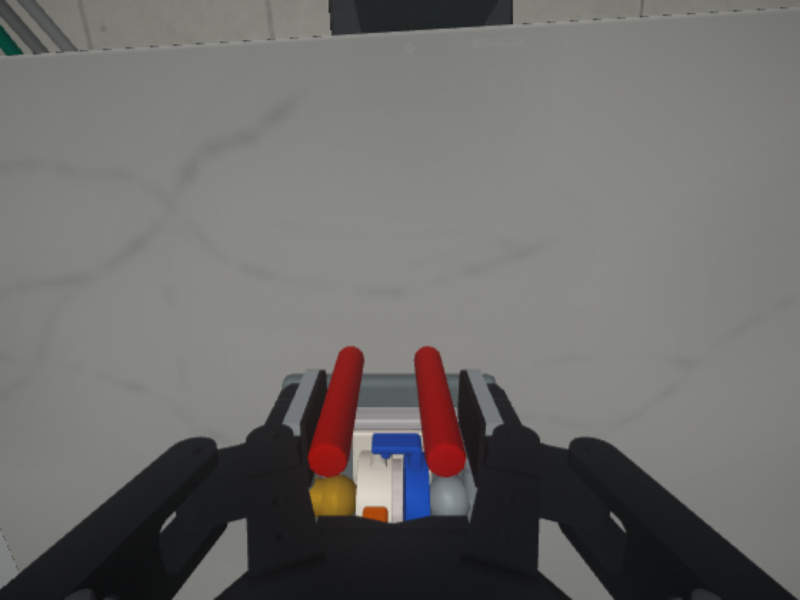

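Request:
carry_out(
  moves=[
    [0, 0, 0, 0, 0, 0, -0.145],
    [0, 0, 0, 0, 0, 0, -0.14],
    [0, 0, 0, 0, 0, 0, -0.135],
    [0, 0, 0, 0, 0, 0, -0.13],
    [0, 0, 0, 0, 0, 0, -0.13],
  ],
)

```text
time_s: 19.07
tcp_pos: [0.4462, -0.0754, 0.0575]
orientation: [-3.141, 0.0, 3.089]
ft_force: [-2.1, -6.9, 3.2]
gripper_width: 0.562
```

Request:
carry_out(
  moves=[
    [0, 0, 0, 0, 0, 0, -0.125],
    [0, 0, 0, 0, 0, 0, -0.12],
    [0, 0, 0, 0, 0, 0, -0.12],
  ],
)

```text
time_s: 19.32
tcp_pos: [0.4462, -0.0756, 0.0576]
orientation: [-3.141, 0.0, 3.089]
ft_force: [-2.1, -6.6, 4.1]
gripper_width: 0.562
```

Request:
carry_out(
  moves=[
    [0, 0, 0, 0, 0, 0, -0.115],
    [0, 0, 0, 0, 0, 0, -0.11],
    [0, 0, 0, 0, 0, 0, -0.11],
  ],
)

```text
time_s: 19.57
tcp_pos: [0.4462, -0.0757, 0.0576]
orientation: [-3.141, 0.0, 3.089]
ft_force: [-2.5, -7.0, 5.2]
gripper_width: 0.556
```

Request:
carry_out(
  moves=[
    [0, 0, 0, 0, 0, 0, -0.105],
    [0, 0, 0, 0, 0, 0, -0.1],
    [0, 0, 0, 0, 0, 0, -0.1],
  ],
)

```text
time_s: 19.82
tcp_pos: [0.4462, -0.0758, 0.0577]
orientation: [-3.141, 0.0, 3.089]
ft_force: [-2.0, -7.9, 4.7]
gripper_width: 0.552
```

Request:
carry_out(
  moves=[
    [0, 0.0002, 0, 0, 0, 0, -0.1],
    [0, 0.0004, 0, 0, 0, 0, -0.1],
    [0, 0.0006, 0, 0, 0, 0, -0.1],
    [0, 0.0006, 0, 0, 0, 0, -0.1],
    [0, 0.0006, 0, 0, 0, 0, -0.1],
  ],
)

```text
time_s: 20.23
tcp_pos: [0.4462, -0.0756, 0.0577]
orientation: [-3.14, -0.0, 3.089]
ft_force: [-2.4, -10.7, 5.2]
gripper_width: 0.548
```

Request:
carry_out(
  moves=[
    [0, 0.0002, 0, 0, 0, 0, -0.1],
    [0, 0.0004, 0, 0, 0, 0, -0.1],
    [0, 0.0004, 0, 0, 0, 0, -0.1],
    [0, 0.0004, 0, 0, 0, 0, -0.1],
  ],
)

```text
time_s: 20.57
tcp_pos: [0.4461, -0.0754, 0.0577]
orientation: [-3.14, -0.0, 3.089]
ft_force: [-1.8, -12.6, 4.2]
gripper_width: 0.552
```

```bash
python3 look.py w9
```

```text
20.5667 [ 0.4461 -0.0754  0.0577] [ -1.76 -12.63   4.24] [-3.568  0.476 -0.041] w 0.5516
blue 1259 [[-0.0305, -0.0048, 0.0326], [-0.0187, 0.0101, 0.0417], [-0.0053, 0.0171, 0.0543]]
tag 6 [[-0.0117, -0.0027, 0.0601], [-0.0107, -0.0014, 0.0603], [-0.0106, -0.0001, 0.0604]]
brass 757 [[-0.0093, -0.0313, 0.0336], [-0.0055, -0.0223, 0.042], [0.002, -0.0142, 0.046]]
```

View pics/w9.png

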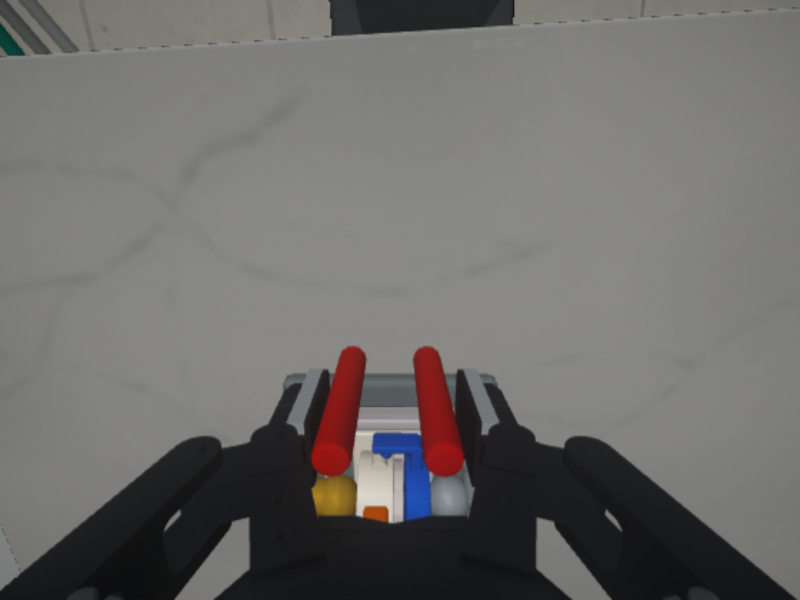

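Request:
carry_out(
  moves=[
    [0, 0.0002, 0, 0, 0, 0, -0.1],
    [0, 0.0004, 0, 0, 0, 0, -0.1],
    [0, 0.0006, 0, 0, 0, 0, -0.1],
    [0, 0.0008, 0, 0, 0, 0, -0.1],
    [0, 0.0008, 0, 0, 0, 0, -0.1],
  ],
)

```text
time_s: 21.03
tcp_pos: [0.4461, -0.0752, 0.0577]
orientation: [-3.139, -0.001, 3.089]
ft_force: [-1.1, -16.0, 3.7]
gripper_width: 0.553
```

Request:
carry_out(
  moves=[
    [0, 0.0002, 0, 0, 0, 0, -0.1],
    [0, 0.0004, 0, 0, 0, 0, -0.1],
    [0, 0.0004, 0, 0, 0, 0, -0.1],
  ],
)

```text
time_s: 21.28
tcp_pos: [0.4461, -0.0751, 0.0577]
orientation: [-3.139, -0.001, 3.089]
ft_force: [-0.9, -17.1, 3.6]
gripper_width: 0.55
```

Request:
carry_out(
  moves=[
    [0, 0.0002, 0, 0, 0, 0, -0.1],
    [0, 0.0004, 0, 0, 0, 0, -0.1],
    [0, 0.0005, 0, 0, 0, 0, -0.1],
    [0, 0.0005, 0, 0, 0, 0, -0.1],
  ],
)

```text
time_s: 21.62
tcp_pos: [0.4461, -0.0749, 0.0577]
orientation: [-3.138, -0.001, 3.089]
ft_force: [-0.2, -19.9, 3.9]
gripper_width: 0.549
```

Request:
carry_out(
  moves=[
    [0, 0.0002, 0, 0, 0, 0, -0.1],
    [0, 0.0004, 0, 0, 0, 0, -0.1],
    [0, 0.0004, 0, 0, 0, 0, -0.1],
  ],
)

```text
time_s: 21.87
tcp_pos: [0.4461, -0.0748, 0.0577]
orientation: [-3.138, -0.001, 3.089]
ft_force: [-0.0, -22.4, 2.7]
gripper_width: 0.553
```

Request:
carry_out(
  moves=[
    [0, 0.0001, 0, 0, 0, 0, -0.1],
    [0, 0.0002, 0, 0, 0, 0, -0.1],
    [0, 0.0002, 0, 0, 0, 0, -0.1],
  ],
)

```text
time_s: 22.12
tcp_pos: [0.4461, -0.0747, 0.0577]
orientation: [-3.138, -0.001, 3.089]
ft_force: [0.1, -23.1, 2.6]
gripper_width: 0.552
```

Request:
carry_out(
  moves=[
    [0, 0.0001, 0, 0, 0, 0, -0.1],
    [0, 0.0002, 0, 0, 0, 0, -0.1],
    [0, 0.0002, 0, 0, 0, 0, -0.1],
  ],
)

```text
time_s: 22.37
tcp_pos: [0.4461, -0.0747, 0.0577]
orientation: [-3.138, -0.001, 3.089]
ft_force: [0.2, -23.4, 3.4]
gripper_width: 0.552
```

Request:
carry_out(
  moves=[
    [0, 0.0001, 0, 0, 0, 0, -0.1],
    [0, 0.0002, 0, 0, 0, 0, -0.1],
    [0, 0.0002, 0, 0, 0, 0, -0.1],
  ],
)

```text
time_s: 22.62
tcp_pos: [0.446, -0.0746, 0.0577]
orientation: [-3.137, -0.001, 3.089]
ft_force: [0.7, -24.2, 2.4]
gripper_width: 0.55
```

Request:
carry_out(
  moves=[
    [0, 0.0001, 0, 0, 0, 0, -0.1],
    [0, 0.0001, 0, 0, 0, 0, -0.1],
    [0, 0.0001, 0, 0, 0, 0, -0.1],
  ],
)

```text
time_s: 22.87
tcp_pos: [0.4461, -0.0744, 0.0577]
orientation: [-3.137, -0.001, 3.089]
ft_force: [-0.2, -24.0, 3.0]
gripper_width: 0.55
```

Request:
carry_out(
  moves=[
    [0, 0.0001, 0, 0, 0, 0, -0.1],
    [0, 0.0001, 0, 0, 0, 0, -0.1],
    [0, 0.0001, 0, 0, 0, 0, -0.1],
  ],
)

```text
time_s: 23.12
tcp_pos: [0.446, -0.0743, 0.0577]
orientation: [-3.138, -0.001, 3.089]
ft_force: [1.0, -23.4, 2.1]
gripper_width: 0.551
```

Request:
carry_out(
  moves=[
    [0, 0.0001, 0, 0, 0, 0, -0.1],
    [0, 0.0001, 0, 0, 0, 0, -0.1],
    [0, 0.0001, 0, 0, 0, 0, -0.1],
  ],
)

```text
time_s: 23.37
tcp_pos: [0.4461, -0.0741, 0.0577]
orientation: [-3.138, -0.001, 3.089]
ft_force: [-0.0, -23.7, 2.4]
gripper_width: 0.551
```

Request:
carry_out(
  moves=[
    [0, 0, 0, 0, 0, 0, -0.1],
    [0, 0, 0, 0, 0, 0, -0.1],
    [0, 0, 0, 0, 0, 0, -0.1],
  ],
)

```text
time_s: 23.62
tcp_pos: [0.4461, -0.0739, 0.0577]
orientation: [-3.138, -0.001, 3.089]
ft_force: [0.1, -21.7, 2.9]
gripper_width: 0.548
```

```bash
python3 look.py w10
```

```text
23.6167 [ 0.4461 -0.0739  0.0577] [  0.1  -21.71   2.93] [-5.972  0.026  0.027] w 0.5482
blue 1117 [[-0.0305, -0.0056, 0.0327], [-0.0186, 0.0095, 0.0422], [-0.0068, 0.0167, 0.0546]]
tag 4 
brass 719 [[-0.0096, -0.03, 0.0343], [-0.0059, -0.0214, 0.042], [0.0018, -0.0137, 0.046]]
```

Request:
carry_out(
  moves=[
    [0, 0, 0, 0, 0, 0, -0.1],
    [0, 0, 0, 0, 0, 0, -0.1],
    [0, 0, 0, 0, 0, 0, -0.1],
  ],
)

```text
time_s: 23.92
tcp_pos: [0.4461, -0.0737, 0.0577]
orientation: [-3.138, -0.001, 3.089]
ft_force: [-0.7, -19.6, 4.7]
gripper_width: 0.554
```

Request:
carry_out(
  moves=[
    [0, 0, 0, 0, 0, 0, -0.1],
    [0, 0, 0, 0, 0, 0, -0.1],
    [0, 0, 0, 0, 0, 0, -0.1],
  ],
)

```text
time_s: 24.17
tcp_pos: [0.4461, -0.0735, 0.0577]
orientation: [-3.138, -0.001, 3.089]
ft_force: [0.1, -19.0, 4.4]
gripper_width: 0.549
```

```bash
python3 look.py w11
```

```text
24.1667 [ 0.4461 -0.0735  0.0577] [  0.1  -19.01   4.43] [-5.121  0.198 -0.055] w 0.5488
blue 1103 [[-0.0305, -0.0059, 0.0328], [-0.0184, 0.0088, 0.0427], [-0.0066, 0.0161, 0.0547]]
tag 5 
brass 715 [[-0.0097, -0.0295, 0.0341], [-0.0058, -0.0209, 0.0419], [0.0018, -0.0133, 0.046]]
```

Request:
carry_out(
  moves=[
    [0, 0, 0, 0, 0, 0, -0.1],
    [0, 0, 0, 0, 0, 0, -0.1],
    [0, 0, 0, 0, 0, 0, -0.1],
    [0, 0, 0, 0, 0, 0, -0.1],
    [0, 0, 0, 0, 0, 0, -0.1],
    [0, 0, 0, 0, 0, 0, -0.1],
  ],
)

```text
time_s: 24.72
tcp_pos: [0.4461, -0.0729, 0.0577]
orientation: [-3.139, -0.001, 3.089]
ft_force: [-1.4, -14.3, 4.5]
gripper_width: 0.554
```

Request:
carry_out(
  moves=[
    [0, 0, 0, 0, 0, 0, -0.1],
    [0, 0, 0, 0, 0, 0, -0.1],
    [0, 0, 0, 0, 0, 0, -0.1],
    [0, 0, 0, 0, 0, 0, -0.1],
    [0, 0, 0, 0, 0, 0, -0.1],
    [0, 0, 0, 0, 0, 0, -0.1],
  ],
)

```text
time_s: 25.22
tcp_pos: [0.4462, -0.072, 0.0577]
orientation: [-3.14, -0.0, 3.088]
ft_force: [-2.8, -7.8, 5.4]
gripper_width: 0.549
```

```bash
python3 look.py w12
```

```text
25.2167 [ 0.4462 -0.072   0.0577] [-2.82 -7.84  5.37] [-2.212  0.616 -0.065] w 0.549
blue 1060 [[-0.0305, -0.0072, 0.0329], [-0.0176, 0.0074, 0.0442], [-0.0054, 0.015, 0.0549]]
tag 4 
brass 702 [[-0.0097, -0.0279, 0.0343], [-0.006, -0.0195, 0.042], [0.0015, -0.0118, 0.046]]
```

Request:
carry_out(
  moves=[
    [0, 0, 0, 0, 0, 0, -0.1],
    [0, 0, 0, 0, 0, 0, -0.1],
    [0, 0, 0, 0, 0, 0, -0.1],
    [0, 0, 0, 0, 0, 0, -0.1],
    [0, 0, 0, 0, 0, 0, -0.1],
    [0, 0, 0, 0, 0, 0, -0.1],
  ],
)

```text
time_s: 25.77
tcp_pos: [0.4462, -0.0716, 0.0576]
orientation: [-3.141, -0.0, 3.089]
ft_force: [-2.2, -7.8, 5.6]
gripper_width: 0.55
```

```bash
python3 look.py w13
```

```text
25.7667 [ 0.4462 -0.0716  0.0576] [-2.22 -7.78  5.56] [-2.101  0.681 -0.112] w 0.5497
blue 1044 [[-0.0306, -0.0076, 0.0327], [-0.0174, 0.007, 0.0445], [-0.0056, 0.0146, 0.055]]
tag 5 
brass 700 [[-0.0099, -0.0277, 0.0343], [-0.006, -0.0193, 0.042], [0.0014, -0.0117, 0.046]]
```

Request:
carry_out(
  moves=[
    [0, 0.0002, 0, 0, 0, 0, -0.1],
    [0, 0.0003, 0, 0, 0, 0, -0.1],
    [0, 0.0003, 0, 0, 0, 0, -0.1],
    [0, 0.0003, 0, 0, 0, 0, -0.1],
  ],
)

```text
time_s: 26.15
tcp_pos: [0.4462, -0.0715, 0.0576]
orientation: [-3.141, -0.0, 3.089]
ft_force: [-2.0, -8.3, 4.5]
gripper_width: 0.549
```

Request:
carry_out(
  moves=[
    [0, 0.0002, 0, 0, 0, 0, -0.1],
    [0, 0.0003, 0, 0, 0, 0, -0.1],
    [0, 0.0003, 0, 0, 0, 0, -0.1],
    [0, 0.0003, 0, 0, 0, 0, -0.1],
  ],
)

```text
time_s: 26.48
tcp_pos: [0.4462, -0.0714, 0.0576]
orientation: [-3.14, -0.0, 3.089]
ft_force: [-1.6, -9.4, 4.5]
gripper_width: 0.554
```

```bash
python3 look.py w14
```

```text
26.4833 [ 0.4462 -0.0714  0.0576] [-1.61 -9.41  4.5 ] [-2.715  0.598 -0.042] w 0.5538
blue 1008 [[-0.0305, -0.0075, 0.0328], [-0.0176, 0.0067, 0.0448], [-0.006, 0.0147, 0.0549]]
tag 2 
brass 693 [[-0.0098, -0.0274, 0.0342], [-0.006, -0.0191, 0.0418], [0.0016, -0.0118, 0.046]]
```

Request:
carry_out(
  moves=[
    [0, 0.0002, 0, 0, 0, 0, -0.1],
    [0, 0.0004, 0, 0, 0, 0, -0.1],
    [0, 0.0005, 0, 0, 0, 0, -0.1],
    [0, 0.0005, 0, 0, 0, 0, -0.1],
    [0, 0.0005, 0, 0, 0, 0, -0.1],
    [0, 0.0005, 0, 0, 0, 0, -0.1],
  ],
)

```text
time_s: 27.03
tcp_pos: [0.4462, -0.0712, 0.0576]
orientation: [-3.14, -0.001, 3.089]
ft_force: [-1.9, -11.5, 4.6]
gripper_width: 0.549
```

Request:
carry_out(
  moves=[
    [0, -0.0005, 0, 0, 0, 0, -0.12],
    [0, -0.001, 0, 0, 0, 0, -0.16],
    [0, -0.0015, 0, 0, 0, 0, -0.22],
    [0, -0.002, 0, 0, 0, 0, -0.3],
    [0, -0.003, 0, 0, 0, 0, -0.4],
    [0, -0.004, 0, 0, 0, 0, -0.55],
    [0, -0.006, 0, 0, 0, 0, -0.75],
    [0, -0.0068, 0, 0, 0, 0, -1],
    [0, -0.0068, 0, 0, 0, 0, -1],
    [0, -0.0068, 0, 0, 0, 0, -1],
  ],
)

```text
time_s: 27.87
tcp_pos: [0.4463, -0.0767, 0.0575]
orientation: [3.141, 0.001, 3.088]
ft_force: [-0.5, -0.4, 0.3]
gripper_width: 0.999
```

Request:
carry_out(
  moves=[
    [0, 0, 0, 0, 0, 0, -1],
    [0, 0, 0, 0, 0, 0, -1],
    [0, 0, -0.015, 0, 0, 0, -1],
    [0, 0, -0.035, 0, 0, 0, -1],
    [0, 0, -0.06, 0, 0, 0, -1],
    [0, 0, -0.09, 0, 0, 0, -1],
    [0.01, 0, -0.12, 0, 0, 0, -1],
    [0.01, 0, -0.15, 0, 0, 0, -1],
    [0.01, 0, -0.15, 0, 0, 0, -1],
    [0.01, 0, -0.15, 0, 0, 0, -1],
  ],
)

```text
time_s: 28.7
tcp_pos: [0.4369, -0.076, 0.2091]
orientation: [3.14, 0.005, 3.088]
ft_force: [-0.2, -0.3, 0.4]
gripper_width: 1.0
```

```bash
python3 look.py w15; python3 - <<'E'
from h import *
f=np.load("w6.npz");im,d=f["im"],f["d"]; save("w15c",cv2.resize(im[120:400,140:420],(600,600)))
P=pts("wrist",d,np.ones_like(d,bool)); l=R.from_euler('z',.0535).apply(P-[.5041,-.081,.012])
hs=cv2.cvtColor(im,cv2.COLOR_RGB2HSV).reshape(-1,3)[(d>0).ravel()].astype(int)
o=(hs[:,0]>5)&(hs[:,0]<20)&(hs[:,1]>150)&(l[:,2]>.092)&(np.abs(l[:,:2])<.04).all(1);print("tag",o.sum(),l[o].mean(0),cv2.minAreaRect((l[o][:,:2]*1000).astype(np.float32)))
E
```

```text
28.7 [ 0.4369 -0.076   0.2091] [-0.16 -0.33  0.36] [ 0.038  0.024 -0.005] w 0.9999
blue 479 [[-0.0323, -0.007, 0.0319], [-0.0142, 0.0083, 0.0434], [0.0265, 0.0143, 0.0545]]
tag 402 [[-0.0131, -0.0068, 0.0629], [-0.0106, -0.0021, 0.097], [0.0083, 0.0026, 0.0991]]
brass 269 [[-0.0099, -0.0427, 0.0355], [-0.0036, -0.0306, 0.0414], [0.0047, -0.0207, 0.0447]]
tag 253 [-0.0031863  -0.00213388  0.09752159] ((-1.7079362869262695, -2.1587109565734863), (22.809005737304688, 9.45025634765625), 0.05028080940246582)
```

View pics/w15c.png

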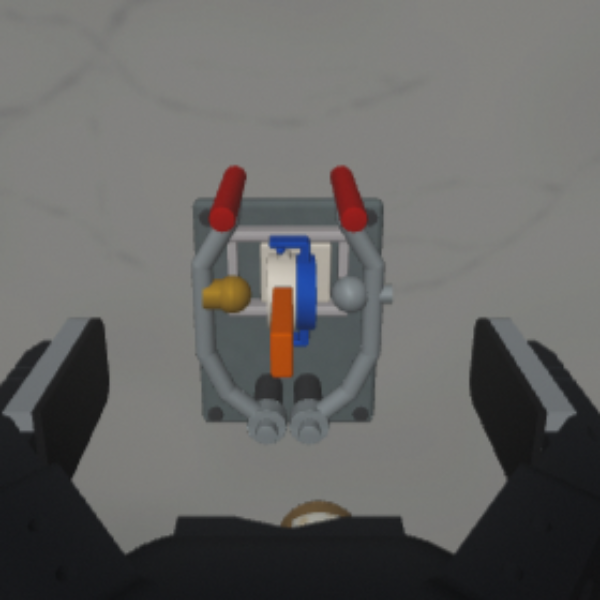

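```bash
python3 -c "
from bench import r
print(r.close_job())"
```

```text
the job is handed in; nothing more can be done
None
```

The closed cassette is standing in the nest, and I handed the job in at about 28.7 s of the 69 s allowed. No verdict was reported.

- **Placing:** I gripped the orange tag, stood the open cassette between the rails with its blue cap towards the left-hand handle, and let go. A picture then showed the tag within about 1 mm of where it should be, and square.
- **Pressing:** Both handles were closed by pushing on the right post only, since they are geared together, so the wrist force sensor could feel the squeeze.
    - The force peaked at about 24 N at the wrist, which I work out as roughly 17–18 N on the cassette.
    - It then fell to about 8 N as the clips gave.
    - I nudged on until it rose to 11.5 N with almost no further movement, which I took as the cap fully home, then released slowly.
- **Last checks:**
    - **Cap:** the blue face is about 9.4 mm from the cassette middle; it would be 10 mm when home and 15 mm when open.
    - **Position:** the cassette has slid about 5 mm towards the left handle, within the 16 mm allowed. It stands square and on the nest floor.
    - **Robot:** the gripper is clear, with the wrist force near zero.
- **Not checked:** I did not measure the bystanders again at the end. The arm stayed well clear of them. The force on the cassette is inferred from the wrist reading, not measured directly.

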